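# Clear the beaker and put the serving board away

## Task

The beaker has been left standing on the wooden board case, over its long slot: lift it off and set it on the table, still mouth down. Then take the serving board off the wire drying stand and lower it gently, handle up, into the long slot of the case until it stands upright on the bottom of the slot. Leave the canister, the jar and the milk jug where they are.

Things in the scene. Friction and masses are not known exactly. Their poses are not given: they have to be found in the camera images.
- beaker: Handleless stoneware beaker, greenish grey, closed end up: 55 mm across at the rim on which it stands, tapering to about 46 mm at the top, 68 mm high, 150 g. Origin: centre of its underside (the rim); z up through the closed end. It starts on top of the case (72 mm above the table).
- case: Dark wooden block, fixed, 105 mm (own x) by 150 mm (own y), 72 mm high, with two slots in its top along its own y. The long one (own x = -21 mm) is 115 x 14 mm, 60 mm deep; the other (own x = +24 mm) is only 78 mm long, too short for the board. Origin: centre of the underside, z up.
- slot_mouth (a point): Centre of the mouth of the long slot, level with the top of the case; axes as the case: x across the slot, y along it, z up.
- slot_floor (a point): Centre of the floor of the long slot, 60 mm below its mouth, 12 mm above the table; axes as the case.
- stand: Steel wire drying stand, fixed, about 100 x 95 mm, 115 mm high. The board leans in it 0.55 rad (31 degrees) from vertical, top towards the stand's own -x. Two sloping wires, 86 mm apart, carry its underside up to 98 mm from its foot; lips 18 mm high hold its foot, so it comes out along its own length. Origin: on the table, 55 mm from under the board's foot towards -x; z up.
- board: Light wooden serving board, 10 mm thick (own x), 110 mm wide (own y), 189 mm long (own z), 160 g: a blade 117 mm long, then a handle 34 mm wide with a round, pierced end. Origin: middle of the foot edge (the end without handle); z runs to the handle, which spans z = 117 to 189 mm (grip it across the thickness, e.g. at z = 150 mm). The same both ways round.
- canister: Green canister with wooden lid, 102 x 102 x 140 mm, at the back; bystander. Origin: centre of the underside.
- jar: Jar with red lid, 81 mm across, 145 mm high, at the back; bystander. Origin: centre of the underside.
- jug: Small stoneware milk jug, 70 x 80 x 83 mm, at the back; bystander. Origin: centre of the underside.
Not all that is in view belongs to the job. What is shaped like the beaker but red or turquoise is not meant.

How it is judged:
By the outcome, as a careful person would: the job done as asked, in the order asked, and still so for the second after the job is handed in, with the robot touching nothing.
It also fails if it takes over 58 s, if anything falls off the work surface, if the arm or the gripper's body presses on something with over 40 N, if the wrist force passes 120 N, or if a joint passes its speed limit or range.

## Robot

A 7-joint arm with a two-finger parallel gripper is mounted at the origin on a cart in front of the work surface, level with it; the furniture and walls round the work are solid. World frame = base frame: x ahead of the robot, y to its left, z up, the work surface at z = 0. Lengths are in m, angles in rad, forces in N, time in s.
With the tool pointing down it reaches from about 0.4 to 0.85 m from the base axis. Payload 10.4 kg.
Tool frame: the origin (TCP) lies at the very end of the fingers, on their centre line; the grasp point (between the pads) lies 19 mm behind it; z points along the fingers, y is the line along which they close (so a half turn about z gives the same grasp; the last joint's range is limited). The gripper opens to 85 mm and grips with 20 to 120 N. Pads are 22 mm wide; open, the fingers measure 114 mm over their backs; the gripper's body (76 mm by 85 mm) begins 54 mm behind the grasp point. The pads swing forward as they close: fully open they stand 13 mm farther back than shut.
Start: joints at [-1.285, 0.332, -0.065, 1.46, 0.022, 1.35, -0.088], TCP at [0.19, 0.595, 0.231] pointing down, gripper open.
Joint ranges: [-2.6, 2.6], [-0.5, 2.12], [-1.47, 1.34], [0.16, 2.42], [-1.27, 4.41], [0.06, 2.06], [-2.6, 2.6]. Speed limits (rad/s): [2.22, 2.22, 2.79, 2.79, 3.14, 3.14, 3.14].

## Interface

Orientations are given as a unit quaternion [x, y, z, w].
In Python, from workcell import * gives the robot as it stands. The module is installed in compiled form; this text tells all that it offers.
- The arm moves only by the tool carry_out, never from a script. Its argument "motion" is a list of rows, each an object with "xyz": the shift along the tool's x, y, z in m, a list of three; "angular": the turn, a rotation vector about the tool's x, y, z in degrees, a list of three. A call has 1 to 12 rows; each row is the pose to reach, as a shift and turn from the pose commanded when the call began, along the tool's axes at that moment; what a row does not reach only later rows make up. A row lasts 1/10 s, in which the tool goes at most 50 mm and 8.59 degrees, less where a joint would pass 70% of its speed; a pose out of reach is approached as far as the arm can. A call with a gripper value outside its range is refused whole. "hand" is the opening, from 0 (shut) to 1 (fully open), set as the call begins (left out, the last holds). The fingers move at their own pace and stop on an object; "grip_force" is the grip in N (left out, the last holds). Time passes only in rows, so rows that repeat a pose let the fingers close. It gives the time, the measured TCP pose, the force, the opening and the grip force at its end, in the units of the state.
- get_obs(): the state, without advancing time (a new reading comes with each control period).
- camera(name): name is "scene" or "top"; returns a dict with "img" (400x640x3 uint8, red, green, blue), "fx", "fy", "cx", "cy" (pixels), "extrinsics" (4x4, takes a point from camera to world coordinates). Camera axes: x right, y up, looking along -z (the intrinsics and any distortion apply to the point x, -y, -z); pixel columns grow to the right and rows downward; lengths in m; the calibration is good to about 2 mm. A picture is of the moment at which its call begins. There is no depth.
- hand_in(): hands the job in; it is judged then, once.
The state is a dict: "clock": time; "joint_pos": joint angles; "joint_velocities": joint speeds; "tau": joint torques, N m; "position": TCP position; "ee_rot": TCP orientation; "ft_force": force on the tool from outside, world axes, zero at the start; "torque": the same for the moment, N m; "grip_width": opening from 0.0 (shut) to 1.0 (fully open); "grasp_force": force on a finger pad.
Only numpy, scipy, OpenCV 4.12 (cv2) and the standard library are available. Lean on these libraries where they do the work, as an engineer would, in place of code of your own. Each camera call takes 0.05 s, during which the arm holds its last target. There are 200 camera calls.

## Working session

There is one attempt and no reset: what is moved stays moved. The work goes in short steps, Python scripts to look and compute and a tool call to move; the robot and the scene stay as the last step left them, time stands still between calls to the robot, and variables do not carry over. Pictures are saved under pics/ and viewed, at most 10 in all, crops included, and the job is handed in when it is done.

Besides the shell and the picture viewer there is one more tool, called after ">>>" by a JSON object that holds its "name" and its "arguments", one argument or row to a line. carry_out: Moves the arm, as the interface text tells. Its arguments: {"type":"object","properties":{"motion":{"type":"array"},"hand":{"type":"number"},"grip_force":{"type":"number"}},"required":["motion"]}

```bash
mkdir -p pics; python3 - <<'E'
from workcell import *
import cv2
for n in("scene","top"):
    c=camera(n); cv2.imwrite(f"pics/{n}0.png",c["img"][:,:,::-1]); print(n,c["fx"],c["fy"],c["cx"],c["cy"],c["extrinsics"],[k for k in c])
print(get_obs())
E
```

```text
scene 459.2007904884708 459.2007904884708 313.4521219160519 200.40380350783434 [[ 0.50544777  0.3669028  -0.78096408 -0.13043425]
 [-0.8626729   0.23358561 -0.44859026 -0.38953146]
 [ 0.01783295  0.9004555   0.43458242  0.44014779]
 [ 0.          0.          0.          1.        ]] ['img', 'fx', 'fy', 'cx', 'cy', 'extrinsics']
top 466.6618111971186 466.6618111971186 319.0174246991749 198.48759185566402 [[-0.02689692  0.99351834 -0.11044391  0.44510405]
 [-0.99939025 -0.02918634 -0.01916493  0.002881  ]
 [-0.02226417  0.10986109  0.99369756  0.97637483]
 [ 0.          0.          0.          1.        ]] ['img', 'fx', 'fy', 'cx', 'cy', 'extrinsics']
{'clock': 0.1, 'joint_pos': array([-1.28456441,  0.33279208, -0.06470307,  1.46082284,  0.02159424,
        1.34987407, -0.08854079]), 'joint_velocities': array([ 0.00153276, -0.00083595,  0.00026049, -0.00235785, -0.00029599,
       -0.00126615,  0.00137131]), 'tau': array([ 1.46278857e-03, -6.26754570e+01,  4.92181687e-02, -3.92423522e+01,
        1.62729516e-02,  7.03710626e-03,  3.90475543e-05]), 'position': array([0.18986923, 0.59513445, 0.23062232]), 'ee_rot': array([ 1.53813217e-01,  9.88099759e-01, -5.96559312e-04, -6.97228879e-05]), 'ft_force': array([-0.50581684, -1.30144509,  0.21970345]), 'torque': array([ 0.04618702,  0.01014065, -0.00809711]), 'grasp_force': 0.0, 'grip_width': 0.9957574422401744}
```

View pics/scene0.png

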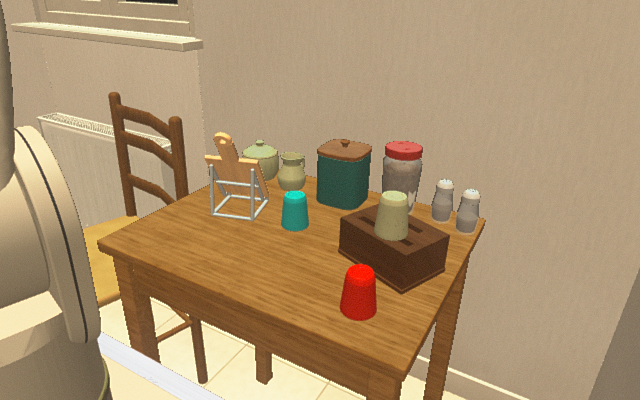

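View pics/top0.png

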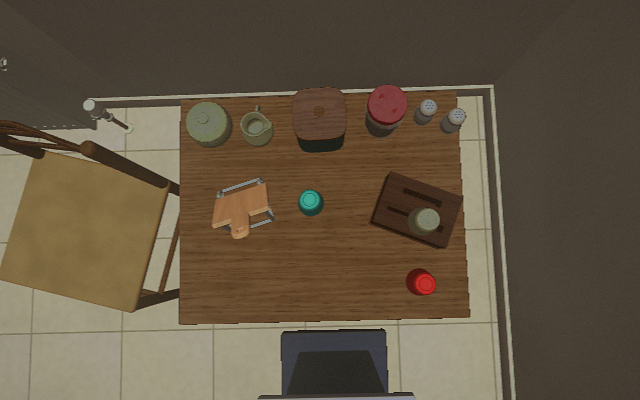

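```bash
cat > h.py <<'E'
import cv2,numpy as np
def crop(f,x0,y0,w,h,s):
    im=cv2.imread(f)[y0:y0+h,x0:x0+w]; im=cv2.resize(im,None,fx=s,fy=s,interpolation=cv2.INTER_CUBIC)
    for x in range(-(-x0//10)*10,x0+w,10):
        p=int((x-x0+.5)*s); cv2.line(im,(p,0),(p,6),(0,255,255),1)
        if x%20==0: cv2.putText(im,str(x),(p-10,16),0,.35,(0,255,255),1)
    for y in range(-(-y0//10)*10,y0+h,10):
        p=int((y-y0+.5)*s); cv2.line(im,(0,p),(6,p),(0,255,255),1)
        if y%20==0: cv2.putText(im,str(y),(8,p+4),0,.35,(0,255,255),1)
    return im
def pair(out,a,b):
    A,B=crop(*a),crop(*b); H=max(A.shape[0],B.shape[0])
    cv2.imwrite(out,np.hstack([cv2.copyMakeBorder(i,0,H-i.shape[0],0,0,0) for i in(A,B)]))
C={"scene":(459.2008,313.452,200.404,np.array([[0.50544777,0.3669028,-0.78096408,-0.13043425],[-0.8626729,0.23358561,-0.44859026,-0.38953146],[0.01783295,0.9004555,0.43458242,0.44014779]])),
"top":(466.6618,319.0174,198.4876,np.array([[-0.02689692,0.99351834,-0.11044391,0.44510405],[-0.99939025,-0.02918634,-0.01916493,0.002881],[-0.02226417,0.10986109,0.99369756,0.97637483]]))}
def proj(n,P):
    f,cx,cy,E=C[n]; q=(np.atleast_2d(P)-E[:,3])@E[:,:3]
    return np.c_[cx+f*q[:,0]/-q[:,2],cy-f*q[:,1]/-q[:,2]]
def ray(n,u,v):
    f,cx,cy,E=C[n]; return E[:,3],E[:,:3]@np.array([(u-cx)/f,-(v-cy)/f,-1])
def atz(n,u,v,z):
    o,d=ray(n,u,v); return o+d*(z-o[2])/d[2]
def tri(uv1,uv2):
    o1,d1=ray("scene",*uv1);o2,d2=ray("top",*uv2)
    t=np.linalg.lstsq(np.c_[d1,-d2],o2-o1,rcond=None)[0]
    a,b=o1+d1*t[0],o2+d2*t[1]; return (a+b)/2,np.linalg.norm(a-b)
E
python3 -c "
from h import *
pair('pics/case.png',('pics/scene0.png',336,186,114,104,3.5),('pics/top0.png',368,168,100,84,4))
pair('pics/stand.png',('pics/scene0.png',200,126,80,100,5),('pics/top0.png',205,172,80,72,5))"
```

```text
(no output)
```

View pics/case.png

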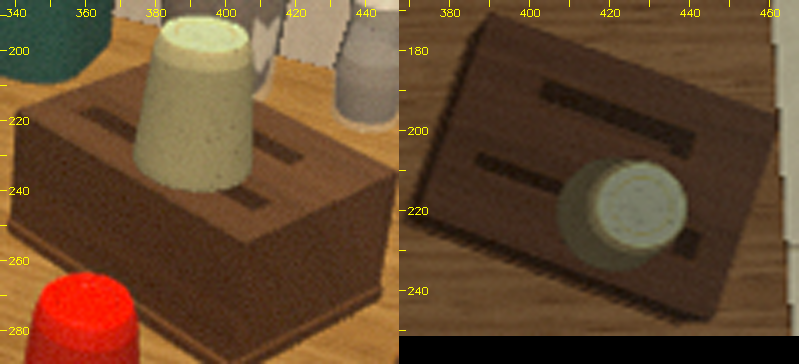

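View pics/stand.png

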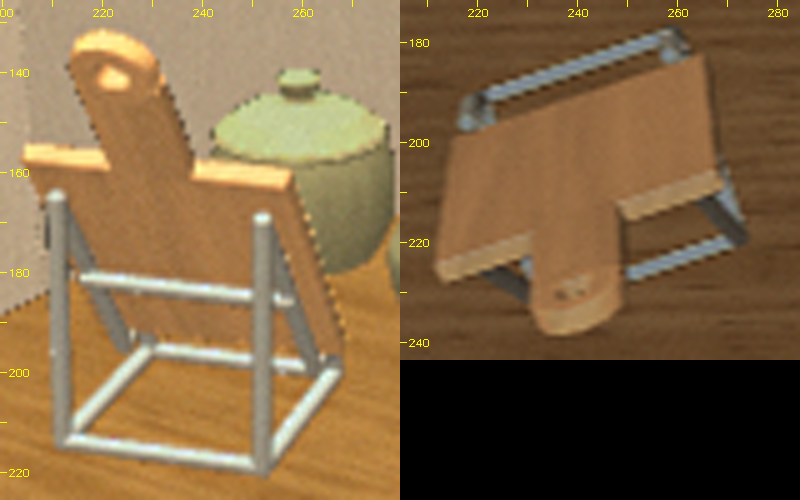

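```bash
cat > fit.py <<'E'
from h import *
from scipy.optimize import least_squares
from scipy.spatial.transform import Rotation as Ro
T=lambda p,R,q:np.array(q)@R.T+p
case=[("top",(52.5,75,0),389.8,170.5),("top",(52.5,-75,0),462,195.8),("top",(-52.5,-75,0),445.8,248),("top",(-52.5,75,0),373.8,220.5),
("scene",(-52.5,75,0),339.8,218.4),("scene",(-52.5,-75,0),406.1,254.6),("scene",(52.5,-75,0),448.9,235.2),
("top",(-21,57.5,0),386.75,207),("top",(-21,-57.5,0),442,229.25),("scene",(-21,57.5,0),359.5,216.9),("scene",(-21,-57.5,0),410.4,244.4)]
board=[("scene",(-5,-55,117),257.5,163.5),("scene",(5,-55,117),258.1,159.5),("scene",(5,55,117),203.9,154.7),("scene",(-5,55,117),204.7,158.1),
("top",(5,-55,0),265.5,182.5),("top",(5,55,0),214.9,199.1),("top",(5,55,117),211.9,224.5),("top",(-5,55,117),213.1,227.9),("top",(5,-55,117),268.5,205.9),("top",(-5,-55,117),269.1,209.5)]
def res(v,o,tilt):
    R=Ro.from_euler('ZY',[v[3],-(v[4] if tilt else 0)]).as_matrix()
    return np.concatenate([proj(n,T(v[:3],R,np.array(q)/1000))[0]-(a,b) for n,q,a,b in o])
if __name__=="__main__":
    np.set_printoptions(precision=4,suppress=True)
    for o,x0,t in((case,[.5,-.2,.07,-.37],0),(board,[.55,.17,.03,-.3,.55],1)):
        r=least_squares(res,x0,args=(o,t),loss='soft_l1'); print(r.x); print(res(r.x,o,t).reshape(-1,2).round(1).tolist())
        if not t:
            R=Ro.from_euler('Z',r.x[3]).as_matrix(); print("mouth",T(r.x[:3],R,[-.021,0,0]))
    # beaker: top disc centre and rim centre
    u=lambda x,y:(336+x/3.5-.5,186+y/3.5-.5); w=lambda x,y:(368+(x-399)/4-.5,168+y/4-.5)
    print("beaker top",tri(u(205,35),w(641,206)),"rim top",atz("top",*w(611,213),.072))
    print("red",atz("top",421,282,.068),"turq",atz("top",310,202,.068))
E
python3 fit.py
```

```text
[ 0.5207 -0.1698  0.07   -0.377 ]
[[-0.3, -0.1], [0.8, 0.5], [-0.2, -0.6], [-2.0, 0.2], [0.0, -0.6], [-0.3, 1.3], [0.6, -0.2], [-1.1, 1.6], [0.1, -0.4], [0.7, -0.3], [0.5, 0.1]]
mouth [ 0.5012 -0.1621  0.07  ]
[0.5674 0.1816 0.0241 0.2956 0.5395]
[[-0.5, 0.3], [0.4, 0.2], [1.3, -0.5], [-1.2, 0.0], [0.2, -0.2], [0.0, 0.1], [-0.8, -0.3], [0.1, 0.9], [-0.3, -0.8], [0.9, 0.3]]
beaker top (array([ 0.4956, -0.1749,  0.1379]), np.float64(0.00019066989780794778)) rim top [ 0.4966 -0.1744  0.072 ]
red [ 0.3798 -0.1702  0.068 ] turq [0.5397 0.0382 0.068 ]
```

```bash
cat > go.py <<'E'
import sys
from h import *
from scipy.spatial.transform import Rotation as Ro
def rel(o,pos,zdir,yaz):
    """target: TCP pos, tool z direction, tool y azimuth (deg)"""
    z=np.array(zdir,float);z/=np.linalg.norm(z);a=np.radians(yaz);y=np.array([np.cos(a),np.sin(a),0]);
    if abs(z@y)>1e-9: y=y-z*(z@y); y/=np.linalg.norm(y)
    R=Ro.from_matrix(np.c_[np.cross(y,z),y,z]); R0=Ro.from_quat(o["ee_rot"])
    return R0.inv().apply(np.array(pos)-o["position"]).round(4),(R0.inv()*R).as_rotvec(degrees=True).round(2)
if __name__=="__main__":
    from workcell import *
    a=[float(s) for s in sys.argv[1:]]; o=get_obs(); np.set_printoptions(suppress=True,precision=4)
    print(o["clock"],o["position"],o["ft_force"].round(1),o["grip_width"],o["joint_pos"].round(2)); print(*rel(o,a[:3],a[3:6],a[6]))
E
python3 go.py .496 -.175 .27 0 0 -1 -20
```

```text
0.1 [0.1899 0.5951 0.2306] [-0.5 -1.3  0.2] 0.9957574422401744 [-1.28  0.33 -0.06  1.46  0.02  1.35 -0.09]
[-0.5257 -0.6407 -0.0386] [-0.05  0.06 92.3 ]
```

>>> {"name": "carry_out", "arguments": {
  "motion": [
    {"xyz": [0,0,-0.04],"angular": [0,0,0]},
    {"xyz": [-0.526,-0.641,-0.04],"angular": [0,0,92]},
    {"xyz": [-0.526,-0.641,-0.04],"angular": [0,0,92]},
    {"xyz": [-0.526,-0.641,-0.04],"angular": [0,0,92]},
    {"xyz": [-0.526,-0.641,-0.04],"angular": [0,0,92]},
    {"xyz": [-0.526,-0.641,-0.04],"angular": [0,0,92]},
    {"xyz": [-0.526,-0.641,-0.04],"angular": [0,0,92]},
    {"xyz": [-0.526,-0.641,-0.04],"angular": [0,0,92]},
    {"xyz": [-0.526,-0.641,-0.04],"angular": [0,0,92]},
    {"xyz": [-0.526,-0.641,-0.04],"angular": [0,0,92]},
    {"xyz": [-0.526,-0.641,-0.04],"angular": [0,0,92]},
    {"xyz": [-0.526,-0.641,-0.04],"angular": [0,0,92]}
  ],
  "hand": 1
}}

```text
clock: 1.3
position: [0.3932, 0.0823, 0.2712]
ee_rot: [0.819, 0.573, 0.0, -0.0]
ft_force: [1.1, 0.8, -0.4]
grip_width: 0.996
grasp_force: 0.0
```

```bash
python3 go.py .496 -.175 .20 0 0 -1 -20
```

```text
1.3 [0.3932 0.0823 0.2712] [ 1.1  0.8 -0.4] 0.996467296366255 [-0.79 -0.24  0.4   1.95  0.09  1.41 -0.76]
[-0.2065  0.1847  0.0711] [-0.01 -0.03 -0.03]
```

>>> {"name": "carry_out", "arguments": {
  "motion": [
    {"xyz": [-0.2065,0.185,0],"angular": [0,0,0]},
    {"xyz": [-0.2065,0.185,0],"angular": [0,0,0]},
    {"xyz": [-0.2065,0.185,0.01],"angular": [0,0,0]},
    {"xyz": [-0.2065,0.185,0.02],"angular": [0,0,0]},
    {"xyz": [-0.2065,0.185,0.03],"angular": [0,0,0]},
    {"xyz": [-0.2065,0.185,0.05],"angular": [0,0,0]},
    {"xyz": [-0.2065,0.185,0.071],"angular": [0,0,0]},
    {"xyz": [-0.2065,0.185,0.071],"angular": [0,0,0]},
    {"xyz": [-0.2065,0.185,0.071],"angular": [0,0,0]},
    {"xyz": [-0.2065,0.185,0.071],"angular": [0,0,0]},
    {"xyz": [-0.2065,0.185,0.071],"angular": [0,0,0]}
  ]
}}

```text
clock: 2.4
position: [0.4983, -0.1719, 0.2015]
ee_rot: [0.817, 0.576, 0.001, 0.0]
ft_force: [-0.6, -0.2, 0.2]
grip_width: 0.995
grasp_force: 0.0
```

```bash
python3 go.py .496 -.175 .093 0 0 -1 -20
```

```text
2.4 [ 0.4983 -0.1719  0.2015] [-0.6 -0.2  0.2] 0.9950641384857268 [-0.53  0.16  0.86  1.8  -0.13  1.24  0.03]
[-0.0039 -0.0013  0.1085] [ 0.1  -0.08  0.38]
```

>>> {"name": "carry_out", "arguments": {
  "motion": [
    {"xyz": [0,0,0],"angular": [0,0,0]},
    {"xyz": [0,0,0.03],"angular": [0,0,0]},
    {"xyz": [0,0,0.06],"angular": [0,0,0]},
    {"xyz": [0,0,0.06],"angular": [0,0,0]}
  ]
}}

```text
clock: 2.8
position: [0.4958, -0.1715, 0.1377]
ee_rot: [0.817, 0.576, -0.002, -0.002]
ft_force: [-1.2, 1.0, 1.2]
grip_width: 1.002
grasp_force: 0.0
```

```bash
python3 go.py .496 -.175 .093 0 0 -1 -20
```

```text
2.8 [ 0.4958 -0.1715  0.1377] [-1.2  1.   1.2] 1.002313419302594 [-0.5   0.24  0.85  1.88 -0.2   1.12  0.08]
[-0.0032  0.0016  0.0447] [-0.27  0.06  0.34]
```

>>> {"name": "carry_out", "arguments": {
  "motion": [
    {"xyz": [-0.003,0.001,0.02],"angular": [0,0,0]},
    {"xyz": [-0.003,0.001,0.045],"angular": [0,0,0]},
    {"xyz": [-0.003,0.001,0.045],"angular": [0,0,0]},
    {"xyz": [-0.003,0.001,0.045],"angular": [0,0,0]}
  ]
}}

```text
clock: 3.2
position: [0.4982, -0.1757, 0.0967]
ee_rot: [0.818, 0.576, 0.0, 0.0]
ft_force: [0.3, 0.2, 0.2]
grip_width: 1.002
grasp_force: 0.0
```

>>> {"name": "carry_out", "arguments": {
  "motion": [
    {"xyz": [0,0,0],"angular": [0,0,0]},
    {"xyz": [0,0,0],"angular": [0,0,0]},
    {"xyz": [0,0,0],"angular": [0,0,0]},
    {"xyz": [0,0,0],"angular": [0,0,0]},
    {"xyz": [0,0,0],"angular": [0,0,0]},
    {"xyz": [0,0,0],"angular": [0,0,0]},
    {"xyz": [0,0,0],"angular": [0,0,0]}
  ],
  "hand": 0,
  "grip_force": 30
}}

```text
clock: 3.9
position: [0.4982, -0.1755, 0.0966]
ee_rot: [0.818, 0.576, 0.001, 0.0]
ft_force: [-3.3, 1.2, 10.6]
grip_width: 0.549
grasp_force: 29.6
```

>>> {"name": "carry_out", "arguments": {
  "motion": [
    {"xyz": [0,0,-0.01],"angular": [0,0,0]},
    {"xyz": [0,0,-0.03],"angular": [0,0,0]},
    {"xyz": [0,0,-0.06],"angular": [0,0,0]},
    {"xyz": [0,0,-0.08],"angular": [0,0,0]},
    {"xyz": [0,0,-0.08],"angular": [0,0,0]}
  ]
}}

```text
clock: 4.4
position: [0.499, -0.1762, 0.1784]
ee_rot: [0.818, 0.576, 0.002, 0.001]
ft_force: [0.8, 0.1, -1.3]
grip_width: 0.548
grasp_force: 31.3
```

```bash
python3 go.py .43 0 .177 0 0 -1 -20
python3 - <<'E'
from workcell import *
from h import *
for n in("scene","top"): cv2.imwrite(f"pics/{n}1.png",camera(n)["img"][:,:,::-1])
pair('pics/lift.png',('pics/scene1.png',300,110,160,200,2.5),('pics/top1.png',320,130,160,140,2.5))
E
```

```text
4.4 [ 0.499  -0.1762  0.1784] [ 0.8  0.1 -1.3] 0.5479388201393539 [-0.52  0.19  0.87  1.83 -0.16  1.19  0.06]
[ 0.1426 -0.1244  0.001 ] [ 0.26 -0.09  0.29]
```

View pics/lift.png

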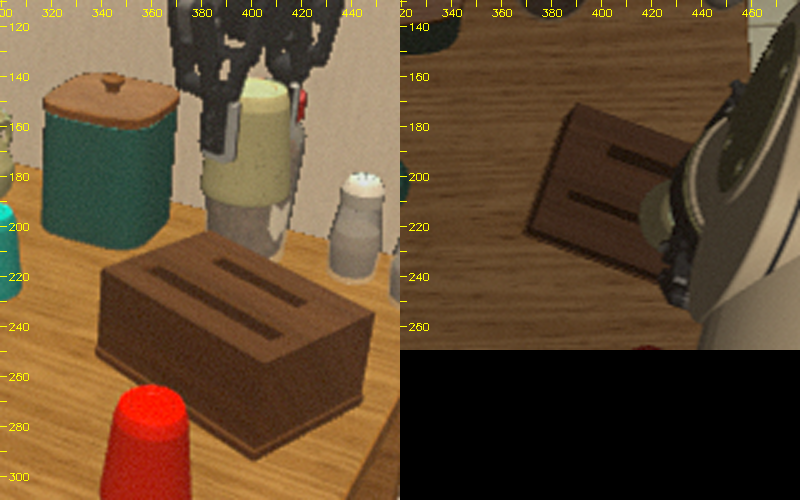

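>>> {"name": "carry_out", "arguments": {
  "motion": [
    {"xyz": [0.1425,-0.1245,0.0],"angular": [0,0,0]},
    {"xyz": [0.1425,-0.1245,0.0],"angular": [0,0,0]},
    {"xyz": [0.1425,-0.1245,0.0],"angular": [0,0,0]},
    {"xyz": [0.1425,-0.1245,0.0],"angular": [0,0,0]},
    {"xyz": [0.1425,-0.1245,0.0],"angular": [0,0,0]},
    {"xyz": [0.1425,-0.1245,0.03],"angular": [0,0,0]},
    {"xyz": [0.1425,-0.1245,0.06],"angular": [0,0,0]},
    {"xyz": [0.1425,-0.1245,0.09],"angular": [0,0,0]},
    {"xyz": [0.1425,-0.1245,0.12],"angular": [0,0,0]},
    {"xyz": [0.1425,-0.1245,0.13],"angular": [0,0,0]},
    {"xyz": [0.1425,-0.1245,0.13],"angular": [0,0,0]},
    {"xyz": [0.1425,-0.1245,0.13],"angular": [0,0,0]}
  ]
}}

```text
clock: 5.7
position: [0.4289, 0.0003, 0.046]
ee_rot: [0.818, 0.576, 0.0, 0.0]
ft_force: [0.4, 0.1, -1.1]
grip_width: 0.548
grasp_force: 31.4
```

```bash
python3 go.py .43 0 .026 0 0 -1 -20
```

```text
5.7 [0.4289 0.0003 0.046 ] [ 0.4  0.1 -1.1] 0.5482081395738382 [-0.8   0.12  0.73  2.19 -0.1   0.87 -0.35]
[0.0001 0.0011 0.02  ] [0.03 0.   0.28]
```

>>> {"name": "carry_out", "arguments": {
  "motion": [
    {"xyz": [0,0,0.008],"angular": [0,0,0]},
    {"xyz": [0,0,0.014],"angular": [0,0,0]},
    {"xyz": [0,0,0.018],"angular": [0,0,0]},
    {"xyz": [0,0,0.02],"angular": [0,0,0]},
    {"xyz": [0,0,0.021],"angular": [0,0,0]},
    {"xyz": [0,0,0.021],"angular": [0,0,0]}
  ]
}}

```text
clock: 6.3
position: [0.4283, 0.0005, 0.0246]
ee_rot: [0.818, 0.576, -0.0, -0.0]
ft_force: [-4.0, -0.7, 8.1]
grip_width: 0.547
grasp_force: 32.6
```

Touching the table with 8 N; release, pause, go up.

>>> {"name": "carry_out", "arguments": {
  "motion": [
    {"xyz": [0,0,0],"angular": [0,0,0]},
    {"xyz": [0,0,0],"angular": [0,0,0]},
    {"xyz": [0,0,0],"angular": [0,0,0]},
    {"xyz": [0,0,0],"angular": [0,0,0]},
    {"xyz": [0,0,-0.02],"angular": [0,0,0]},
    {"xyz": [0,0,-0.05],"angular": [0,0,0]},
    {"xyz": [0,0,-0.1],"angular": [0,0,0]},
    {"xyz": [0,0,-0.15],"angular": [0,0,0]},
    {"xyz": [0,0,-0.2],"angular": [0,0,0]},
    {"xyz": [0,0,-0.25],"angular": [0,0,0]},
    {"xyz": [0,0,-0.25],"angular": [0,0,0]},
    {"xyz": [0,0,-0.25],"angular": [0,0,0]}
  ],
  "hand": 1
}}

```text
clock: 7.5
position: [0.4289, 0.0007, 0.275]
ee_rot: [0.818, 0.576, 0.001, 0.0]
ft_force: [0.2, -0.3, -0.4]
grip_width: 1.003
grasp_force: 0.0
```

```bash
python3 - <<'E'
from workcell import *
from h import *
for n in("scene","top"): cv2.imwrite(f"pics/{n}2.png",camera(n)["img"][:,:,::-1])
pair('pics/case2.png',('pics/scene2.png',336,196,114,100,3.5),('pics/top2.png',368,168,100,84,4))
import sys
from scipy.spatial.transform import Rotation as Ro
import go
# board pregrasp/grasp targets
p,psi,t=np.array([.5674,.1816,.0241]),.2956,.545
R=Ro.from_euler('ZY',[psi,-t]).as_matrix(); bz=R[:,2]
o=get_obs(); print(o["position"],o["joint_pos"].round(2)); np.set_printoptions(suppress=True)
for s in (.27,.131):
    q=p+bz*s; print(s,q.round(4),go.rel(o,q,-bz,np.degrees(psi)))
E
```

```text
[0.42789682 0.00050399 0.2732219 ] [-0.86 -0.22  0.66  1.9   0.14  1.42 -0.58]
0.27 [0.4335 0.1408 0.255 ] (array([ 0.134 , -0.042 ,  0.0182]), array([-30.23,  10.  , -35.7 ]))
0.131 [0.5024 0.1618 0.1361] (array([0.1771, 0.016 , 0.1369]), array([-30.23,  10.  , -35.7 ]))
```

View pics/case2.png

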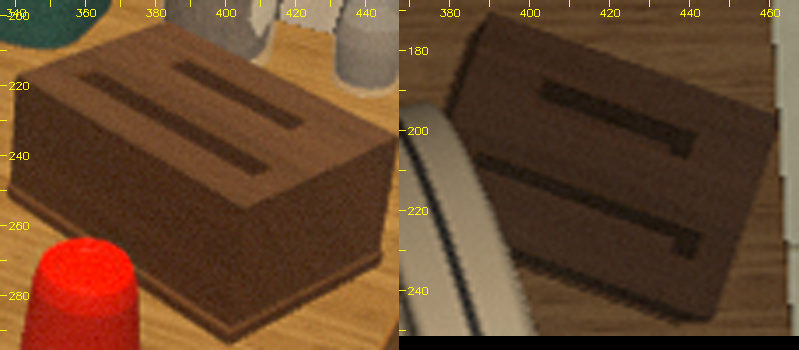

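```bash
python3 - <<'E'
import fit; from fit import *
np.set_printoptions(precision=4,suppress=True)
S=lambda x,y:(336+x/3.5-.5,196+y/3.5-.5); W=lambda x,y:(368+(x-399)/4-.5,168+y/4-.5)
o=[("scene",q,*S(*p)) for q,p in [((52.5,75,0),(167,20)),((-52.5,75,0),(15,76)),((-52.5,-75,0),(247,208)),((52.5,-75,0),(398,136)),
((-28,57.5,0),(79,77)),((-14,57.5,0),(92,72)),((-14,-57.5,0),(271,168)),((-28,-57.5,0),(258,175)),((31,39,0),(187,61)),((31,-39,0),(304,122)),((17,-39,0),(293,129)),((17,39,0),(173,67))]]
o+=[("top",q,*W(*p)) for q,p in [((52.5,75,0),(489,12)),((52.5,-75,0),(777,113)),((-52.5,-75,0),(711,322)),((-14,57.5,0),(478,150)),((-14,-57.5,0),(700,236)),((-28,-57.5,0),(694,259)),((31,39,0),(543,80)),((31,-39,0),(698,136)),((17,-39,0),(692,158))]]
for oo in (o,o[:12],o[12:]):
    r=least_squares(res,[.52,-.17,.07,-.37],args=(oo,0),loss='soft_l1'); R=Ro.from_euler('Z',r.x[3]).as_matrix(); print(r.x,T(r.x[:3],R,[-.021,0,0]))
    if oo is o: print(res(r.x,o,0).reshape(-1,2).round(1).tolist())
E
```

```text
[ 0.5202 -0.1702  0.0707 -0.38  ] [ 0.5007 -0.1624  0.0707]
[[-0.3, 0.8], [0.2, 0.4], [-0.3, 0.8], [0.5, 0.5], [-0.7, 0.0], [1.5, -0.8], [1.0, -0.6], [-1.3, 0.2], [0.1, -0.6], [1.2, -0.5], [-1.3, 0.0], [-1.5, -0.2], [-0.1, 0.0], [1.1, 0.9], [0.3, -0.3], [-0.1, 0.3], [0.8, -0.8], [-0.0, 0.3], [0.2, -0.5], [-0.4, -0.9], [-1.2, 0.4]]
[ 0.5241 -0.1691  0.0686 -0.3773] [ 0.5045 -0.1614  0.0686]
[ 0.5203 -0.1705  0.0683 -0.3811] [ 0.5008 -0.1627  0.0683]
```

>>> {"name": "carry_out", "arguments": {
  "motion": [
    {"xyz": [0.134,-0.042,0.018],"angular": [-30.2,10,-35.7]},
    {"xyz": [0.134,-0.042,0.018],"angular": [-30.2,10,-35.7]},
    {"xyz": [0.134,-0.042,0.018],"angular": [-30.2,10,-35.7]},
    {"xyz": [0.134,-0.042,0.018],"angular": [-30.2,10,-35.7]},
    {"xyz": [0.134,-0.042,0.018],"angular": [-30.2,10,-35.7]},
    {"xyz": [0.134,-0.042,0.018],"angular": [-30.2,10,-35.7]},
    {"xyz": [0.134,-0.042,0.018],"angular": [-30.2,10,-35.7]},
    {"xyz": [0.134,-0.042,0.018],"angular": [-30.2,10,-35.7]},
    {"xyz": [0.134,-0.042,0.018],"angular": [-30.2,10,-35.7]},
    {"xyz": [0.134,-0.042,0.018],"angular": [-30.2,10,-35.7]}
  ]
}}

```text
clock: 8.6
position: [0.434, 0.141, 0.256]
ee_rot: [0.573, 0.774, 0.216, 0.16]
ft_force: [-0.6, 0.1, -0.6]
grip_width: 1.0
grasp_force: 0.0
```

```bash
cat > brd.py <<'E'
import sys,go; from h import *; from workcell import *
from scipy.spatial.transform import Rotation as Ro
np.set_printoptions(suppress=True,precision=4)
p,psi,t=np.array([.5674,.1816,.0241]),.2956,.545
R=Ro.from_euler('ZY',[psi,-t]).as_matrix(); bz=R[:,2]; o=get_obs(); print(o["clock"],o["position"],o["joint_pos"].round(2))
for s in sys.argv[1:]: print(s,*go.rel(o,p+bz*float(s),-bz,np.degrees(psi)))
E
python3 brd.py .27 .2 .131
```

```text
8.6 [0.434 0.141 0.256] [-0.71 -0.5   0.16  2.27  0.28  0.85 -0.39]
.27 [ 0.     -0.001   0.0006] [-0.   -0.01 -0.02]
.2 [ 0.     -0.001   0.0706] [-0.   -0.01 -0.02]
.131 [ 0.     -0.001   0.1396] [-0.   -0.01 -0.02]
```

>>> {"name": "carry_out", "arguments": {
  "motion": [
    {"xyz": [0,-0.001,0.03],"angular": [0,0,0]},
    {"xyz": [0,-0.001,0.06],"angular": [0,0,0]},
    {"xyz": [0,-0.001,0.085],"angular": [0,0,0]},
    {"xyz": [0,-0.001,0.105],"angular": [0,0,0]},
    {"xyz": [0,-0.001,0.125],"angular": [0,0,0]},
    {"xyz": [0,-0.001,0.139],"angular": [0,0,0]},
    {"xyz": [0,-0.001,0.139],"angular": [0,0,0]},
    {"xyz": [0,-0.001,0.139],"angular": [0,0,0]}
  ]
}}

```text
clock: 9.4
position: [0.502, 0.162, 0.137]
ee_rot: [0.573, 0.774, 0.216, 0.16]
ft_force: [0.4, -0.1, 0.6]
grip_width: 1.002
grasp_force: 0.0
```

```bash
python3 brd.py .131; python3 - <<'E'
from workcell import *
from h import *
for n in("scene","top"): cv2.imwrite(f"pics/{n}3.png",camera(n)["img"][:,:,::-1])
pair('pics/grasp.png',('pics/scene3.png',190,100,100,130,4),('pics/top3.png',195,160,100,90,4))
E
```

```text
9.4 [0.502 0.162 0.137] [-0.73 -0.16  0.26  2.31  0.28  0.46 -0.38]
.131 [-0.0003 -0.0002  0.0009] [ 0.01 -0.01  0.04]
```

View pics/grasp.png

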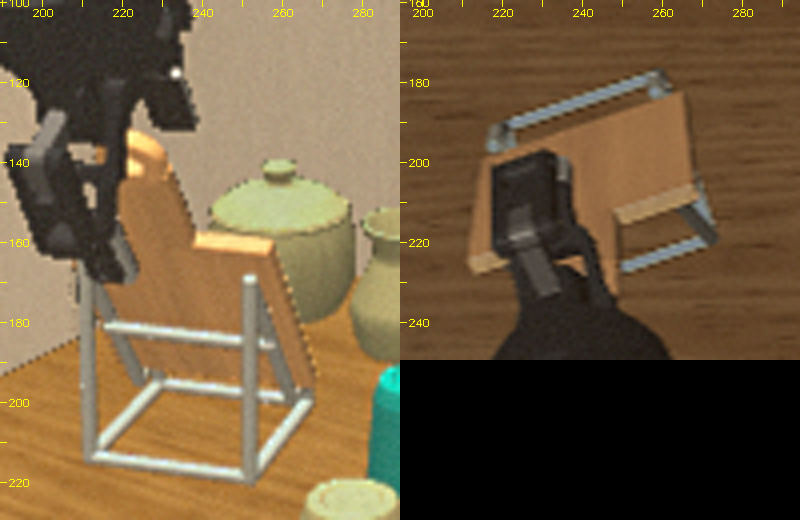

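```bash
python3 - <<'E'
from h import *
from scipy.spatial.transform import Rotation as Ro
p,psi,t=np.array([.5674,.1816,.0241]),.2956,.545
R=Ro.from_euler('ZY',[psi,-t]).as_matrix()
f=lambda n,*q:print(n,q,proj(n,p+R@(np.array(q)/1000)).round(1))
f("top",5,-17,117);f("top",5,17,117);f("top",48,0,140);f("top",48,11,140);f("top",48,-11,140)
f("scene",-5,-17,117);f("scene",-5,17,117);f("scene",-48,-11,140);f("scene",-48,11,140);f("scene",0,0,189)
E
```

```text
top (5, -17, 117) [[248.6 212. ]]
top (5, 17, 117) [[231.  217.9]]
top (48, 0, 140) [[231.  199.7]]
top (48, 11, 140) [[225.  201.7]]
top (48, -11, 140) [[237.  197.7]]
scene (-5, -17, 117) [[238.1 162.1]]
scene (-5, 17, 117) [[221.6 160.3]]
scene (-48, -11, 140) [[225.1 172.3]]
scene (-48, 11, 140) [[213.9 171.1]]
scene (0, 0, 189) [[220.4 134.1]]
```

>>> {"name": "carry_out", "arguments": {
  "motion": [
    {"xyz": [0,0,0],"angular": [0,0,0]},
    {"xyz": [0,0,0],"angular": [0,0,0]},
    {"xyz": [0,0,0],"angular": [0,0,0]},
    {"xyz": [0,0,0],"angular": [0,0,0]},
    {"xyz": [0,0,0],"angular": [0,0,0]},
    {"xyz": [0,0,0],"angular": [0,0,0]},
    {"xyz": [0,0,0],"angular": [0,0,0]},
    {"xyz": [0,0,0],"angular": [0,0,0]},
    {"xyz": [0,0,0],"angular": [0,0,0]},
    {"xyz": [0,0,0],"angular": [0,0,0]}
  ],
  "hand": 0,
  "grip_force": 45
}}

```text
clock: 10.5
position: [0.5025, 0.1617, 0.1372]
ee_rot: [0.573, 0.774, 0.217, 0.161]
ft_force: [-0.0, -1.2, 3.2]
grip_width: 0.11
grasp_force: 47.5
```

>>> {"name": "carry_out", "arguments": {
  "motion": [
    {"xyz": [0,0,-0.01],"angular": [0,0,0]},
    {"xyz": [0,0,-0.02],"angular": [0,0,0]},
    {"xyz": [0,0,-0.03],"angular": [0,0,0]},
    {"xyz": [0,0,-0.04],"angular": [0,0,0]},
    {"xyz": [0,0,-0.05],"angular": [0,0,0]},
    {"xyz": [0,0,-0.05],"angular": [0,0,0]},
    {"xyz": [0,0,-0.05],"angular": [0,0,0]}
  ]
}}

```text
clock: 11.2
position: [0.4773, 0.1541, 0.1799]
ee_rot: [0.573, 0.774, 0.217, 0.16]
ft_force: [1.0, -0.0, -0.2]
grip_width: 0.112
grasp_force: 47.1
```

```bash
python3 go.py .4781 .154 .34 .4948 .1508 -.8559 16.94;  python3 go.py .48 .05 .36 0 0 -1 -2
```

```text
11.2 [0.4773 0.1541 0.1799] [ 1.  -0.  -0.2] 0.1124573864964824 [-0.72 -0.3   0.23  2.31  0.29  0.6  -0.39]
[-0.0003  0.0838 -0.1364] [ 0.16 -0.02 -0.01]
11.2 [0.4773 0.1541 0.1799] [ 1.  -0.  -0.2] 0.1124573864964824 [-0.72 -0.3   0.23  2.31  0.29  0.6  -0.39]
[-0.1003  0.0699 -0.1684] [31.02 -5.2  18.46]
```

>>> {"name": "carry_out", "arguments": {
  "motion": [
    {"xyz": [0,0.02,-0.033],"angular": [0,0,0]},
    {"xyz": [0,0.042,-0.068],"angular": [0,0,0]},
    {"xyz": [0,0.063,-0.102],"angular": [0,0,0]},
    {"xyz": [0,0.084,-0.136],"angular": [0,0,0]},
    {"xyz": [0,0.084,-0.136],"angular": [0,0,0]},
    {"xyz": [0,0.084,-0.136],"angular": [0,0,0]}
  ]
}}

```text
clock: 11.8
position: [0.4784, 0.1544, 0.3389]
ee_rot: [0.573, 0.774, 0.216, 0.16]
ft_force: [-0.3, -0.5, -2.6]
grip_width: 0.111
grasp_force: 46.9
```

```bash
python3 go.py .49 -.02 .33 0 0 -1 -5; python3 go.py .501 -.162 .28 0 0 -1 -21.7
```

```text
11.8 [0.4784 0.1544 0.3389] [-0.3 -0.5 -2.6] 0.11065547628758293 [-0.74 -0.41  0.2   2.05  0.24  0.98 -0.32]
[-0.1702 -0.0385 -0.013 ] [30.84 -5.98 21.38]
11.8 [0.4784 0.1544 0.3389] [-0.3 -0.5 -2.6] 0.11065547628758293 [-0.74 -0.41  0.2   2.05  0.24  0.98 -0.32]
[-0.3093 -0.0908  0.0138] [ 30.02 -10.53  37.65]
```

>>> {"name": "carry_out", "arguments": {
  "motion": [
    {"xyz": [-0.309,-0.091,0.014],"angular": [30,-10.5,37.6]},
    {"xyz": [-0.309,-0.091,0.014],"angular": [30,-10.5,37.6]},
    {"xyz": [-0.309,-0.091,0.014],"angular": [30,-10.5,37.6]},
    {"xyz": [-0.309,-0.091,0.014],"angular": [30,-10.5,37.6]},
    {"xyz": [-0.309,-0.091,0.014],"angular": [30,-10.5,37.6]},
    {"xyz": [-0.309,-0.091,0.014],"angular": [30,-10.5,37.6]},
    {"xyz": [-0.309,-0.091,0.014],"angular": [30,-10.5,37.6]},
    {"xyz": [-0.309,-0.091,0.014],"angular": [30,-10.5,37.6]},
    {"xyz": [-0.309,-0.091,0.014],"angular": [30,-10.5,37.6]},
    {"xyz": [-0.309,-0.091,0.014],"angular": [30,-10.5,37.6]},
    {"xyz": [-0.309,-0.091,0.014],"angular": [30,-10.5,37.6]}
  ]
}}

```text
clock: 12.9
position: [0.5011, -0.1604, 0.2802]
ee_rot: [0.827, 0.563, 0.001, -0.0]
ft_force: [-0.8, 0.0, -1.9]
grip_width: 0.114
grasp_force: 46.9
```

>>> {"name": "carry_out", "arguments": {
  "motion": [
    {"xyz": [0,0,0],"angular": [0,0,0]},
    {"xyz": [0,0,0],"angular": [0,0,0]},
    {"xyz": [0,0,0],"angular": [0,0,0]},
    {"xyz": [0,0,0],"angular": [0,0,0]},
    {"xyz": [0,0,0],"angular": [0,0,0]}
  ]
}}

```text
clock: 13.4
position: [0.5011, -0.1617, 0.2803]
ee_rot: [0.827, 0.562, 0.001, 0.0]
ft_force: [0.6, 1.0, -2.6]
grip_width: 0.111
grasp_force: 46.9
```

```bash
python3 go.py .501 -.162 .225 0 0 -1 -21.7
```

```text
13.4 [ 0.5011 -0.1617  0.2803] [ 0.6  1.  -2.6] 0.11109662609170093 [-0.46  0.09  0.74  1.68 -0.06  1.4  -0.09]
[-0.0004 -0.0001  0.0553] [ 0.07 -0.06  0.06]
```

>>> {"name": "carry_out", "arguments": {
  "motion": [
    {"xyz": [0,0,0.02],"angular": [0,0,0]},
    {"xyz": [0,0,0.04],"angular": [0,0,0]},
    {"xyz": [0,0,0.055],"angular": [0,0,0]},
    {"xyz": [0,0,0.064],"angular": [0,0,0]},
    {"xyz": [0,0,0.064],"angular": [0,0,0]},
    {"xyz": [0,0,0.064],"angular": [0,0,0]}
  ]
}}

```text
clock: 14.0
position: [0.5015, -0.1618, 0.2169]
ee_rot: [0.827, 0.562, 0.001, 0.0]
ft_force: [-0.2, 0.0, -1.3]
grip_width: 0.112
grasp_force: 46.8
```

```bash
python3 go.py .501 -.162 .215 0 0 -1 -21.7; python3 - <<'E'
from workcell import *
from h import *
for n in("scene","top"): cv2.imwrite(f"pics/{n}4.png",camera(n)["img"][:,:,::-1])
pair('pics/above.png',('pics/scene4.png',336,156,114,120,4),('pics/top4.png',376,168,80,84,4))
E
```

```text
14.0 [ 0.5015 -0.1618  0.2169] [-0.2  0.  -1.3] 0.11152297644541437 [-0.45  0.13  0.74  1.77 -0.09  1.27 -0.06]
[-0.0003 -0.0004  0.0019] [ 0.1  -0.06  0.06]
```

View pics/above.png

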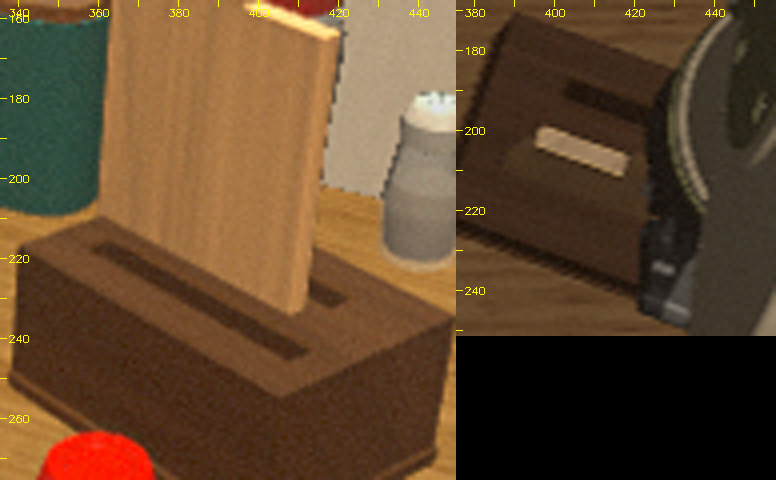

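```bash
python3 - <<'E'
from fit import *
np.set_printoptions(precision=4,suppress=True)
b=[("scene",(-5,55,0),361,209.25),("scene",(-5,-55,0),408.25,233.75),("scene",(5,-55,0),412,232.5),("scene",(-5,-55,117),416.75,165.5),("scene",(5,-55,117),420.25,164.25),
("top",(5,55,117),397.5,199),("top",(-5,55,117),395.25,203.75),("top",(5,17,117),418.75,206.75),("top",(-5,17,117),417.5,211.5)]
r=least_squares(res,[.5,-.16,.08,-.37,0],args=(b,1),loss='soft_l1');print(r.x,res(r.x,b,1).reshape(-1,2).round(1).tolist())
r=least_squares(res,[.5,-.16,.08,-.37],args=(b,0),loss='soft_l1');print(r.x,res(r.x,b,0).reshape(-1,2).round(1).tolist())
d=r.x[:2]-[.5007,-.1624]; c,s=np.cos(-.379),np.sin(-.379); print("case-frame offset of foot (x,y)",c*d[0]+s*d[1],-s*d[0]+c*d[1])
E
```

```text
[ 0.5037 -0.1619  0.0861 -0.4026  0.0212] [[-0.3, -0.3], [0.2, 1.7], [0.9, 1.0], [-0.7, -0.5], [0.5, -0.8], [-0.1, -0.7], [-0.0, 0.1], [0.2, -0.2], [-0.7, 0.7]]
[ 0.5019 -0.1613  0.0862 -0.3955] [[-1.2, -0.1], [-0.4, 1.9], [0.3, 1.2], [-0.2, -0.8], [1.0, -1.0], [-0.0, -0.8], [0.1, 0.1], [0.3, -0.4], [-0.5, 0.5]]
case-frame offset of foot (x,y) 0.0006788952360341253 0.001409250573952709
```

```bash
python3 - <<'E'
from fit import *
np.set_printoptions(precision=4,suppress=True)
b=[("scene",(-5,55,0),361,209.25),("scene",(-5,-55,0),408.25,233.75),("scene",(5,-55,0),412,232.5),("scene",(-5,-55,117),416.75,165.5),("scene",(5,-55,117),420.25,164.25),
("top",(5,55,117),397.5,199),("top",(-5,55,117),395.25,203.75),("top",(5,17,117),418.75,206.75),("top",(-5,17,117),417.5,211.5)]
def f(v,b):
    R=Ro.from_euler('ZYX',v[3:]).as_matrix()
    return np.concatenate([proj(n,T(v[:3],R,np.array(q)/1000))[0]-(x,y) for n,q,x,y in b])
r=least_squares(f,[.5,-.16,.08,-.37,0,0],args=(b,),loss='soft_l1');print(r.x,f(r.x,b).reshape(-1,2).round(1).tolist(),r.cost)
# predicted ideal, straight board at tool pose
print(f([.5015,-.1618,.086,-.379,0,0],b).reshape(-1,2).round(1).tolist())
E
```

```text
[ 0.5056 -0.161   0.0861 -0.397  -0.0317  0.0139] [[-0.4, -1.2], [0.1, 1.3], [0.7, 0.6], [-0.6, -0.1], [0.7, -0.5], [-0.1, -0.7], [0.0, 0.2], [0.2, -0.2], [-0.7, 0.7]] 2.8710878329546174
[[-1.4, 0.3], [0.2, 2.0], [0.8, 1.3], [0.5, -0.6], [1.6, -0.8], [0.0, -0.1], [0.3, 0.8], [0.5, -0.0], [-0.2, 0.9]]
```

>>> {"name": "carry_out", "arguments": {
  "motion": [
    {"xyz": [0,0,0.006],"angular": [0,0,0]},
    {"xyz": [0,0,0.011],"angular": [0,0,0]},
    {"xyz": [0,0,0.014],"angular": [0,0,0]},
    {"xyz": [0,0,0.016],"angular": [0,0,0]},
    {"xyz": [0,0,0.018],"angular": [0,0,0]},
    {"xyz": [0,0,0.018],"angular": [0,0,0]},
    {"xyz": [0,0,0.018],"angular": [0,0,0]}
  ]
}}

```text
clock: 14.8
position: [0.5012, -0.1617, 0.1983]
ee_rot: [0.827, 0.562, 0.001, 0.0]
ft_force: [0.6, -0.5, -2.7]
grip_width: 0.109
grasp_force: 46.9
```

>>> {"name": "carry_out", "arguments": {
  "motion": [
    {"xyz": [0,0,0.003],"angular": [0,0,0]},
    {"xyz": [0,0,0.006],"angular": [0,0,0]},
    {"xyz": [0,0,0.009],"angular": [0,0,0]},
    {"xyz": [0,0,0.012],"angular": [0,0,0]},
    {"xyz": [0,0,0.012],"angular": [0,0,0]}
  ]
}}

```text
clock: 15.3
position: [0.501, -0.1616, 0.1858]
ee_rot: [0.827, 0.562, 0.0, -0.0]
ft_force: [-0.0, -0.6, -1.6]
grip_width: 0.11
grasp_force: 46.9
```

>>> {"name": "carry_out", "arguments": {
  "motion": [
    {"xyz": [0,0,0.005],"angular": [0,0,0]},
    {"xyz": [0,0,0.01],"angular": [0,0,0]},
    {"xyz": [0,0,0.015],"angular": [0,0,0]},
    {"xyz": [0,0,0.02],"angular": [0,0,0]},
    {"xyz": [0,0,0.025],"angular": [0,0,0]},
    {"xyz": [0,0,0.03],"angular": [0,0,0]},
    {"xyz": [0,0,0.034],"angular": [0,0,0]},
    {"xyz": [0,0,0.034],"angular": [0,0,0]}
  ]
}}

```text
clock: 16.1
position: [0.501, -0.1615, 0.1517]
ee_rot: [0.827, 0.562, 0.0, -0.0]
ft_force: [-0.6, 0.6, -1.1]
grip_width: 0.112
grasp_force: 46.9
```

>>> {"name": "carry_out", "arguments": {
  "motion": [
    {"xyz": [0,0,0.002],"angular": [0,0,0]},
    {"xyz": [0,0,0.004],"angular": [0,0,0]},
    {"xyz": [0,0,0.006],"angular": [0,0,0]},
    {"xyz": [0,0,0.007],"angular": [0,0,0]},
    {"xyz": [0,0,0.007],"angular": [0,0,0]}
  ]
}}

```text
clock: 16.6
position: [0.5013, -0.1616, 0.1451]
ee_rot: [0.827, 0.562, 0.001, 0.0]
ft_force: [0.9, -0.3, -1.7]
grip_width: 0.108
grasp_force: 46.8
```

>>> {"name": "carry_out", "arguments": {
  "motion": [
    {"xyz": [0,0,0.001],"angular": [0,0,0]},
    {"xyz": [0,0,0.002],"angular": [0,0,0]},
    {"xyz": [0,0,0.003],"angular": [0,0,0]},
    {"xyz": [0,0,0.003],"angular": [0,0,0]}
  ]
}}

```text
clock: 17.0
position: [0.5016, -0.1617, 0.1426]
ee_rot: [0.827, 0.562, 0.001, 0.0]
ft_force: [-1.3, -1.2, 3.4]
grip_width: 0.112
grasp_force: 47.6
```

>>> {"name": "carry_out", "arguments": {
  "motion": [
    {"xyz": [0,0,0],"angular": [0,0,0]},
    {"xyz": [0,0,0],"angular": [0,0,0]},
    {"xyz": [0,0,0],"angular": [0,0,0]},
    {"xyz": [0,0,0],"angular": [0,0,0]},
    {"xyz": [0,0,0],"angular": [0,0,0]},
    {"xyz": [0,0,-0.02],"angular": [0,0,0]},
    {"xyz": [0,0,-0.05],"angular": [0,0,0]},
    {"xyz": [0,0,-0.09],"angular": [0,0,0]},
    {"xyz": [0,0,-0.13],"angular": [0,0,0]},
    {"xyz": [0,0,-0.16],"angular": [0,0,0]},
    {"xyz": [0,0,-0.16],"angular": [0,0,0]},
    {"xyz": [0,0,-0.16],"angular": [0,0,0]}
  ],
  "hand": 1
}}

```text
clock: 18.2
position: [0.5013, -0.1617, 0.3024]
ee_rot: [0.827, 0.562, 0.001, 0.0]
ft_force: [1.2, 0.3, -0.5]
grip_width: 1.0
grasp_force: 0.0
```

```bash
python3 - <<'E'
from workcell import *
from h import *
for n in("scene","top"): cv2.imwrite(f"pics/{n}5.png",camera(n)["img"][:,:,::-1])
pair('pics/end.png',('pics/scene5.png',190,70,270,240,2),('pics/top5.png',280,120,130,180,2)); print(get_obs()["position"])
E
```

```text
[ 0.50065421 -0.16153295  0.30119699]
```

View pics/end.png

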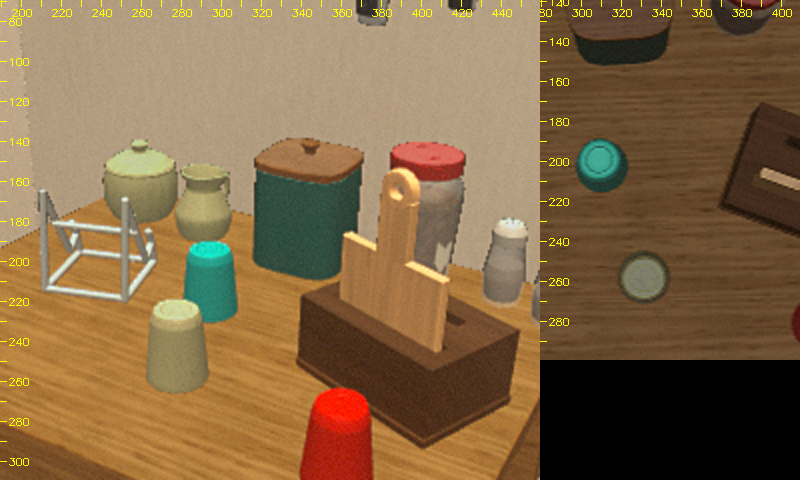

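The board stands in the long slot (scene 400,260), the beaker stands mouth down on the table (scene 277,345/2→~(277,240)), and the bystanders are unmoved. The arm is clear of everything.

```bash
python3 -c "
from workcell import *
print(hand_in())"
```

```text
the job is handed in; nothing more can be done
None
```

The job is handed in: the beaker stands mouth down on the table, the board is upright, handle up, on the floor of the long slot, and the canister, jar and jug are where they were.

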